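Weigh the vial from behind the bottles

TASK

The small sample vial on the grey bottle board is hemmed in by the measuring cylinder, the yellow-capped bottle and the amber dropper bottle: first stand all three of those on the white holding tray, then fetch the vial and stand it in the middle of the balance pan, and after that put each of the three back on the very spot where it stood at the start. Keep everything upright, and leave the beaker and the small white buffer bottle on the board undisturbed.

Things in the scene. Friction and masses are not known exactly. Their poses are not given: they have to be found in the camera images.
- vial: The thing to fetch: small clear sample vial with a white screw cap, 27 mm across, 52 mm tall, about 22 g. Origin at the centre of its underside, z up. Starts on the bottle board at board x = +30 mm, y = 0, among the three things to be cleared. Grasp round the body.
- cylinder: Clear measuring cylinder on a blue six-sided foot: column 32 mm across (grasp it, at any height), foot 55 x 64 mm and 8 mm thick, 192 mm tall, about 0.12 kg. Origin at the centre of its underside, z up along the column. Starts on one of the board's three marked places. By far the tallest thing: take care that the gripper's body does not hit it.
- bottle: Round reagent bottle with a yellow screw cap: body 57 mm across up to about 92 mm, cap 36 mm across above that, 104 mm tall, about 0.18 kg. Origin at the centre of its underside, z up. The cap is fixed. Starts on one of the three marked places.
- dropper: Amber dropper bottle with a black rubber bulb: glass body 33 mm across up to 70 mm (shoulder narrows at about 62 mm), thin neck and bulb above, 102 mm tall, about 70 g. Origin at the centre of its underside, z up. Starts on one of the three marked places.
- board: Fixed flat grey board, 170 mm (its x) by 260 mm (its y), top 10 mm above its origin (centre of the underside). Its three places, at board (x, y) = (-25, 0), (30, 52) and (30, -52) mm, have small black rings: cylinder, bottle and dropper start on these within 4 mm, which on which varies. +x points away from the robot, turned by up to 0.2 rad.
- tray: Fixed white holding tray, open on top, 260 mm (its x) by 180 mm (its y), with a rim 12 mm high and 5 mm thick and a floor 5 mm above its origin (centre of the underside). Empty at the start; it lies to the left or to the right of the board, turned by up to 0.2 rad.
- pan (a point): Centre of the top face of the round steel pan (100 mm across, fixed, 42 mm above the worktop) of a small white bench balance of 170 x 130 mm, which lies on the other side of the board from the tray. z up.
- beaker: Bystander: small clear glass beaker, 51 mm across, 68 mm tall, loose on one front corner of the board, at board x = -50, y = +98 or -98 mm. Origin at the centre of its underside.
- buffer: Bystander: small white buffer bottle with a green cap, 38 mm across, 75 mm tall, loose on the other front corner of the board. Origin at the centre of its underside.
Mind the look-alikes: they are no part of the job. What is shaped like the vial but pink or purple is not meant. Leave any green look-alike of the cylinder alone.

How it is judged:
By the outcome, as a careful person would: the job done as asked, in the order asked, and still so for the second after the job is handed in, with the robot touching nothing.
It also fails if it takes over 144 s, if anything falls off the work surface, if the arm or the gripper's body presses on something with over 40 N, if the wrist force passes 120 N, or if a joint passes its speed limit or range.

ROBOT

A 7-joint arm with a two-finger parallel gripper is mounted at the origin on a cart in front of the work surface, level with it; the furniture and walls round the work are solid. World frame = base frame: x ahead of the robot, y to its left, z up, the work surface at z = 0. Lengths are in m, angles in rad, forces in N, time in s.
With the tool pointing down it reaches from about 0.4 to 0.85 m from the base axis. Payload 4.5 kg.
Tool frame: the origin (TCP) lies where the fingers leave the gripper's body, on its centre line; the fingertips stand 64 mm ahead of it and the grasp point (between the pads) lies 45 mm ahead of it; z points along the fingers, y is the line along which they close (so a half turn about z gives the same grasp; the last joint's range is limited). The gripper opens to 88 mm and grips with 3 to 60 N. Pads are 18 mm wide; open, the fingers measure 123 mm over their backs; the gripper's body (75 mm by 187 mm) begins 45 mm behind the grasp point.
Start: joints at [1.321, 0.689, -0.195, 1.565, 0.157, 0.902, -0.215], TCP at [0.175, -0.6, 0.303] pointing down, gripper open.
Joint ranges: [-3.01, 3.01], [-0.46, 2.08], [-1.47, 1.51], [0.13, 2.56], [-1, 4.14], [0.04, 2.09], [-2.66, 2.66]. Speed limits (rad/s): [2.57, 2.57, 3.14, 3.14, 3.14, 3.14, 3.14].

INTERFACE

Orientations are given as a unit quaternion [x, y, z, w].
In Python, from plant import r gives the robot as it stands.
- The arm moves only by the tool play_rows, never from a script. Its arguments are lists of equal length, an entry for each row: "translation": the shift along the tool's x, y, z in m, a list of three; "delta_rot": the turn, a rotation vector about the tool's x, y, z in degrees, a list of three; "grip": the opening, from -1 (shut) to 1 (fully open). In form: {"translation": [[x, y, z], ...], "delta_rot": [[rx, ry, rz], ...], "grip": [grip, ...]}. A call has 1 to 20 rows; each row shifts and turns the commanded pose from where the row before left it, along the tool's axes as they then stand; what a row does not reach is not made up. A row lasts 1/8 s, in which the tool goes at most 62.5 mm and 10.7 degrees, less where a joint would pass 70% of its speed; a pose out of reach is approached as far as the arm can. A call with a gripper value outside its range is refused whole. The fingers move at their own pace and stop on an object; "squeeze" is the grip in N (left out, the last holds). Time passes only in rows, so rows that do not move let the fingers close. It gives the time, the measured TCP pose, the force, the opening and the grip force at its end, in the units of the state.
- r.get_state(): the state, without advancing time (a new reading comes with each control period).
- r.snapshot(name): name is "scene" or "top"; returns the picture (384x512x3 uint8, blue, green, red); there is no depth.
- r.get_calibration(name): a dict with "intrinsics" (3x3 intrinsics, pixels), "eye" and "rotation" of the camera in the world. Camera axes: x right, y up, looking along -z (the intrinsics and any distortion apply to the point x, -y, -z); pixel columns grow to the right and rows downward; lengths in m; the calibration is good to about 2 mm. A picture is of the moment at which its call begins. get_calibration takes no time and is no camera call.
- r.finish_job(): hands the job in; it is judged then, once.
Trained networks look in the newest picture that a camera, given by its name, has taken for a name from the list of things; names that differ only in an ending like _2 or _b are one class to them, and where a whole thing is asked for, a point or a joint stands for the part that bears it (a point fixed in the world has none). Each returns a list of dicts, best first, with "confidence" (0 to 1); they miss things now and then, are a little off and sometimes report something else, mostly with a low value. They report only what shows in the picture. A call takes as long as a camera call. They do not tell look-alikes from the thing itself.
- r.look_for(camera, target): "point" ([x, y, z] in m, in world coordinates, good to about 4 mm: the middle of the surface that is visible of it).
- r.silhouettes(camera, target): "pixels" (384x512 bool, what is visible of it).
The state is a dict: "clock": time; "q": joint angles; "qd": joint speeds; "joint_torque": joint torques, N m; "tool_pos": TCP position; "eef_rot": TCP orientation; "contact_force": force on the tool from outside, world axes, zero at the start; "moment": the same for the moment, N m; "opening": opening from 0.0 (shut) to 1.0 (fully open); "finger_force": force on a finger pad.
Only numpy, scipy, OpenCV 4.12 (cv2) and the standard library are available. Lean on these libraries where they do the work, as an engineer would, in place of code of your own. Each camera call takes 0.05 s, during which the arm holds its last target. There are 200 camera calls.

## Working session

There is one attempt and no reset: what is moved stays moved. The work goes in short steps, Python scripts to look and compute and a tool call to move; the robot and the scene stay as the last step left them, time stands still between calls to the robot, and variables do not carry over. Pictures are saved under pics/ and viewed, at most 14 in all, crops included, and the job is handed in when it is done.

Besides the shell and the picture viewer there is one more tool, called after "Request:" as a command line: name --argument value ..., lists and objects as JSON in quotes. play_rows: Moves the arm, as the interface text tells. Its arguments: {"type":"object","properties":{"translation":{"type":"array","items":{"type":"array","items":{"type":"number"}}},"delta_rot":{"type":"array","items":{"type":"array","items":{"type":"number"}}},"grip":{"type":"array","items":{"type":"number"}},"squeeze":{"type":"number"}},"required":["translation","delta_rot","grip"]}

```bash
mkdir -p pics; ls
python3 - <<'E'
from plant import r
import cv2,numpy as np
s=r.get_state()
print({k:np.round(v,3).tolist() for k,v in s.items()})
for c in("scene","top"):
    im=r.snapshot(c);cv2.imwrite(f"pics/{c}0.png",im)
    k=r.get_calibration(c);print(c,{a:np.round(b,4).tolist() for a,b in k.items()})
    for t in("vial","cylinder","bottle","dropper","board","tray","pan","beaker","buffer"):
        print(c,t,[(np.round(d["point"],3).tolist(),round(d["confidence"],2)) for d in r.look_for(c,t)])
E
```

```text
pics
{'clock': 0.0, 'q': [1.321, 0.69, -0.195, 1.566, 0.157, 0.902, -0.215], 'qd': [-0.001, -0.001, 0.001, -0.0, -0.002, 0.0, -0.0], 'joint_torque': [-0.0, -52.757, -1.267, -15.343, -0.052, 0.007, 0.0], 'tool_pos': [0.175, -0.6, 0.302], 'eef_rot': [0.99, 0.141, -0.0, -0.001], 'contact_force': [-0.378, -0.142, 0.2], 'moment': [-0.026, 0.007, -0.051], 'finger_force': 0.0, 'opening': 1.0}
scene {'intrinsics': [[456.4753, 0.0, 252.1558], [0.0, 456.4753, 191.0419], [0.0, 0.0, 1.0]], 'eye': [0.0963, -0.709, 0.9277], 'rotation': [0.3565, -0.0912, -0.2537, 0.8946]}
scene vial [([0.562, -0.185, 0.041], 0.71), ([0.621, -0.192, 0.039], 0.69), ([0.563, 0.01, 0.047], 0.67)]
scene cylinder [([0.366, -0.204, 0.127], 0.87), ([0.577, -0.04, 0.103], 0.82)]
scene bottle [([0.559, 0.058, 0.08], 0.91), ([0.498, -0.341, 0.03], 0.63)]
scene dropper [([0.514, 0.002, 0.057], 0.76), ([0.576, -0.04, 0.104], 0.17)]
scene board []
scene tray [([0.524, 0.317, 0.004], 0.65)]
scene pan [([0.499, -0.344, 0.029], 0.62)]
scene beaker []
scene buffer [([0.473, 0.091, 0.058], 0.73)]
top {'intrinsics': [[491.3583, 0.0, 254.7132], [0.0, 491.3583, 201.7942], [0.0, 0.0, 1.0]], 'eye': [0.307, 0.0082, 1.3426], 'rotation': [-0.0453, 0.0509, 0.7072, -0.7037]}
top vial [([0.564, -0.174, 0.057], 0.48), ([0.624, -0.18, 0.053], 0.45)]
top cylinder [([0.574, -0.024, 0.072], 0.78), ([0.374, -0.182, 0.052], 0.69)]
top bottle [([0.552, 0.071, 0.086], 0.57)]
top dropper [([0.517, 0.014, 0.069], 0.64)]
top board [([0.533, 0.026, 0.009], 0.87)]
top tray [([0.528, 0.323, 0.006], 0.73)]
top pan [([0.493, -0.328, 0.032], 0.55)]
top beaker [([0.516, -0.089, 0.038], 0.76), ([0.532, 0.025, 0.011], 0.56)]
top buffer [([0.474, 0.099, 0.072], 0.66)]
```

Run:
```python
import cv2
for c in("scene","top"):
    im=cv2.imread(f"pics/{c}0.png");cv2.imwrite(f"pics/{c}0b.png",cv2.resize(im,(800,600),interpolation=cv2.INTER_CUBIC))
```

```text
(no output)
```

View pics/scene0b.png

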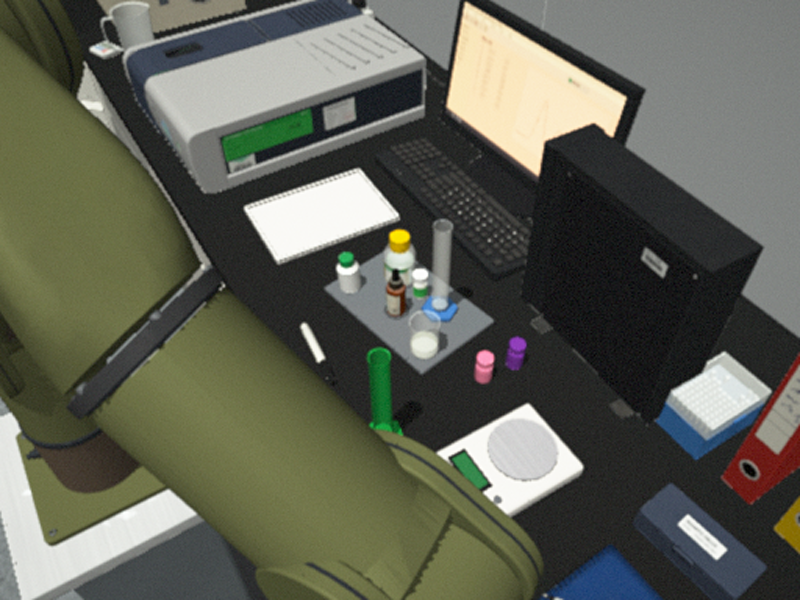

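View pics/top0b.png

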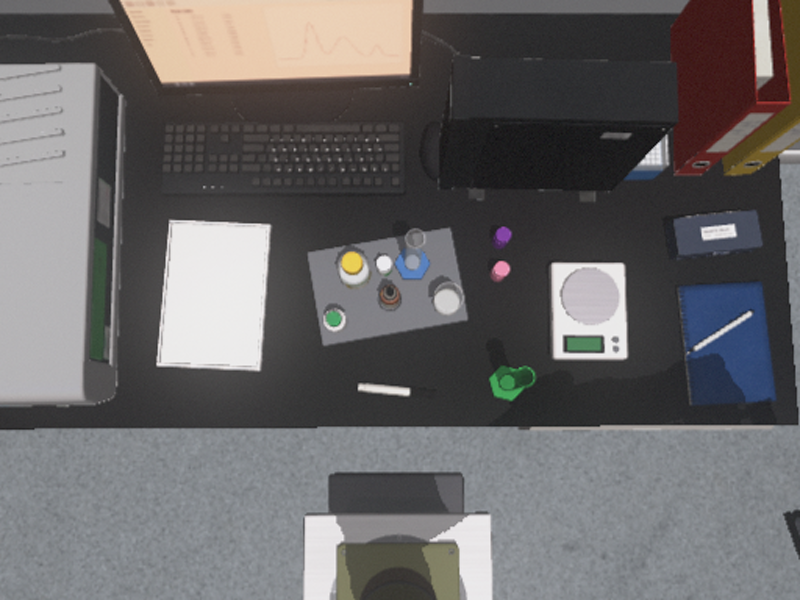

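Scene (800×600 views): the white-capped vial is at about (420,280) in scene and (384,263) in top. The pink (484,366) and purple (516,352) vials are look-alikes, and the green cylinder at (380,395) is one too. The clear, blue-footed cylinder at (440,265) is the real one. The tray is on the left and the balance on the right. Next I'll fit the poses.

```bash
cat > h.py <<'E'
from plant import r
import cv2,numpy as np
from scipy.spatial.transform import Rotation as R
from scipy.optimize import minimize
def proj(c,P):
    k=r.get_calibration(c);q=(np.atleast_2d(P)-k["eye"])@R.from_quat(k["rotation"]).as_matrix()
    u=(q*[1,-1,-1])@np.array(k["intrinsics"]).T
    return u[:,:2]/u[:,2:]
def ray(c,uv,z):
    k=r.get_calibration(c);d=np.linalg.inv(k["intrinsics"])@[uv[0],uv[1],1]
    d=R.from_quat(k["rotation"]).as_matrix()@(d*[1,-1,-1]);e=np.array(k["eye"])
    return e+d*(z-e[2])/d[2]
PROF=dict(vial=[(0,38,13.5),(38,52,11.5)],cylinder=[(0,8,30),(8,192,16)],bottle=[(0,75,28.5),(75,92,24),(92,104,18)],
 dropper=[(0,62,16.5),(62,70,13),(70,102,8)],beaker=[(0,68,25.5)],buffer=[(0,60,19),(60,75,13)])
T=np.linspace(0,2*np.pi,40)
def render(c,name,x,y,z0):
    m=np.zeros((384*4,512*4),np.uint8)
    for a,b,rad in PROF[name]:
        P=np.array([[x+rad*1e-3*np.cos(t),y+rad*1e-3*np.sin(t),z0+h*1e-3] for h in(a,b) for t in T])
        cv2.fillConvexPoly(m,cv2.convexHull(np.round(proj(c,P)*4+2).astype(np.int32)),1)
    return cv2.resize(m.astype(np.float32),(512,384),interpolation=cv2.INTER_AREA)
def fit(c,name,mask,x0,z0=.01):
    def f(p):
        m=render(c,name,p[0],p[1],z0);return 1-np.minimum(m,mask).sum()/np.maximum(m,mask).sum()
    o=minimize(f,x0,method="Nelder-Mead",options=dict(initial_simplex=[x0,np.add(x0,[.01,0]),np.add(x0,[0,.01])],maxiter=60,xatol=2e-4))
    return o.x,1-o.fun
def locate(name,x0,z0=.01,cams=("scene","top")):
    out={}
    for c in cams:
        best=None
        r.snapshot(c)
        for d in r.silhouettes(c,name):
            m=d["pixels"].astype(np.float32);v,u=np.nonzero(m)
            if len(u)==0 or np.hypot(*(ray(c,(u.mean(),v.mean()),z0+.04)[:2]-x0))>.06: continue
            p,i=fit(c,name,m,x0,z0)
            if best is None or i>best[1]:best=(p,i)
        if best: out[c]=best;print(name,c,np.round(best[0],4),"IoU",round(best[1],2))
        else: print(name,c,"none")
    return out
E
python3 - <<'E'
from h import *
for n,x in dict(vial=(.568,.018),cylinder=(.574,-.03),bottle=(.557,.07),dropper=(.517,.012),beaker=(.51,-.085),buffer=(.474,.098)).items(): locate(n,x)
for t in("board","tray"):
    r.snapshot("top")
    for d in r.silhouettes("top",t)[:2]:
        cs,_=cv2.findContours(d["pixels"].astype(np.uint8),0,2);c=max(cs,key=cv2.contourArea)
        b=cv2.boxPoints(cv2.minAreaRect(c)); z=.01 if t=="board" else .012
        W=np.array([ray("top",p,z)[:2] for p in b]);print(t,round(d["confidence"],2),W.round(3).tolist(),W.mean(0).round(4))
        e=W[1]-W[0];print(np.linalg.norm(e),np.linalg.norm(W[2]-W[1]),np.degrees(np.arctan2(e[1],e[0])))
for c in("scene","top"):
    r.snapshot(c)
    for d in r.look_for(c,"pan"):print(c,d["point"],d["confidence"])
    im=r.snapshot(c);u,v=proj(c,[.497,-.335,.042])[0].astype(int);crop=im[max(v-50,0):v+50,u-65:u+65];cv2.imwrite(f"pics/pan_{c}.png",cv2.resize(crop,None,fx=3,fy=3));print(u,v)
a=cv2.imread("pics/pan_top.png");b=cv2.imread("pics/pan_scene.png");cv2.imwrite("pics/pan.png",np.hstack([a,b]))
im=r.snapshot("top");u,v=proj("top",[.55,.02,.05])[0].astype(int);cv2.imwrite("pics/board.png",cv2.resize(im[v-55:v+55,u-73:u+73],None,fx=5,fy=5,interpolation=2));print("crop0",u-73,v-55)
E
```

```text
vial scene [0.5739 0.0226] IoU 0.95
vial top [0.5765 0.0222] IoU 0.9
cylinder scene [ 0.5816 -0.0285] IoU 0.85
cylinder top [ 0.5826 -0.0268] IoU 0.89
bottle scene [0.5646 0.0723] IoU 0.77
bottle top [0.5626 0.0744] IoU 0.95
dropper scene [0.518  0.0108] IoU 0.89
dropper top [0.5194 0.0134] IoU 0.92
beaker scene [ 0.5147 -0.0839] IoU 0.82
beaker top [ 0.513  -0.0856] IoU 0.94
buffer scene [0.4772 0.1029] IoU 0.86
buffer top [0.4759 0.1065] IoU 0.79
board 0.79 [[0.606, 0.163], [0.653, -0.099], [0.48, -0.126], [0.436, 0.132]] [0.5436 0.0175]
0.26651386224141177 0.17441527012648927 -79.92466704618244
board 0.6 [[0.646, 0.001], [0.646, -0.057], [0.555, -0.057], [0.556, 0.001]] [ 0.6008 -0.0279]
0.05841532158036495 0.09044728615126174 -90.20522524714667
tray 0.66 [[0.403, 0.42], [0.67, 0.411], [0.655, 0.223], [0.389, 0.236]] [0.5292 0.3224]
0.26694898365139236 0.18877527482712247 -1.8369262144456464
scene [0.4971, -0.3399, 0.0274] 0.89
scene [0.5153, 0.0006, 0.0586] 0.7
326 290
top [0.4931, -0.3253, 0.0337] 0.87
378 196
crop0 173 122
```

Run:
```python
from h import *
# pan: fit circle (r 50mm, z .042) by grey-vs-white edge; scan candidates for edge strength
for c in("top","scene"):
    g=cv2.GaussianBlur(cv2.cvtColor(r.snapshot(c),cv2.COLOR_BGR2GRAY).astype(np.float32),(0,0),.7)
    t=np.linspace(0,2*np.pi,120)
    def samp(x,y,rad):
        P=np.c_[x+rad*np.cos(t),y+rad*np.sin(t),np.full(120,.042)];p=proj(c,P).astype(np.float32)
        return cv2.remap(g,p[:,:1],p[:,1:],1)[:,0]
    best=max((np.median(samp(x,y,.0535)-samp(x,y,.0465))-.0*0,x,y) for x in np.arange(.47,.54,.002) for y in np.arange(-.37,-.29,.002))
    best2=max((np.mean(np.clip(samp(x,y,.0535)-samp(x,y,.0465),-5,15)),x,y) for x in np.arange(.47,.54,.002) for y in np.arange(-.37,-.29,.002))
    print(c,best,best2)
    im=cv2.resize(r.snapshot(c),None,fx=4,fy=4)
    P=np.c_[best2[1]+.05*np.cos(t),best2[2]+.05*np.sin(t),np.full(120,.042)]
    cv2.polylines(im,[np.round(proj(c,P)*4+2).astype(np.int32)],True,(0,0,255),1)
    u,v=(proj(c,[best2[1],best2[2],.042])[0]*4).astype(int);cv2.imwrite(f"pics/p_{c}.png",im[v-200:v+200,u-195:u+195])
a=[cv2.imread(f"pics/p_{c}.png") for c in("top","scene")]
h=min(x.shape[0] for x in a);cv2.imwrite("pics/pan2.png",np.hstack([x[:h] for x in a]))
```

```text
Traceback (most recent call last):
  File "h.py", line 6, in proj
    k=r.get_calibration(c);q=(np.atleast_2d(P)-k["eye"])@R.from_quat(k["rotation"]).as_matrix()
ValueError: time passes only in moves, steps and waits
```

View pics/board.png

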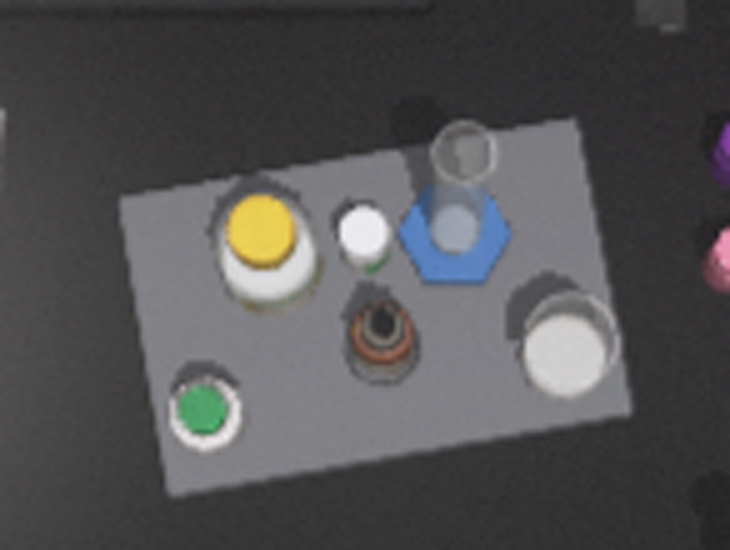

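The crop shows the white-capped clear vial at (364,235), between the yellow-capped bottle (262,240), the clear blue-footed cylinder (460,200) and the amber dropper (382,335). That vial and that cylinder are the ones meant.

```bash
python3 - <<'E'
s=open("h.py").read()
s=s.replace("def proj","from functools import lru_cache\n@lru_cache(None)\ndef cal(c): return r.get_calibration(c)\ndef proj",1)
s=s.replace("k=r.get_calibration(c)","k=cal(c)")
s+='''
PSI=0.17
def go(x,y,grasp_z=None):
    "shift along tool x,y,z (mm) to put TCP over x,y (and grasp point at grasp_z)"
    s=r.get_state();M=R.from_quat(s["eef_rot"]).as_matrix();p=np.array(s["tool_pos"])
    t=np.array([x,y,p[2] if grasp_z is None else grasp_z+.045])
    rv=np.degrees((R.from_matrix(M).inv()*R.from_euler("zx",[PSI,np.pi])).as_rotvec())
    print("t",round(s["clock"],2),"tcp",p.round(4),"shift now mm",np.round(M.T@(t-p)*1e3,1),"rot deg",rv.round(2),"open",round(s["opening"],3))
'''
open("h.py","w").write(s)
E
python3 - <<'E'
from h import *
t=np.linspace(0,2*np.pi,120)
for c in("top","scene"):
    I=r.snapshot(c);g=cv2.GaussianBlur(cv2.cvtColor(I,cv2.COLOR_BGR2GRAY).astype(np.float32),(0,0),.7)
    def samp(x,y,rad):
        P=np.c_[x+rad*np.cos(t),y+rad*np.sin(t),np.full(120,.042)];p=proj(c,P).astype(np.float32)
        return cv2.remap(g,p[:,:1],p[:,1:],1)[:,0]
    b=max((np.mean(np.clip(samp(x,y,.0535)-samp(x,y,.0465),-5,15)),x,y) for x in np.arange(.47,.54,.002) for y in np.arange(-.37,-.29,.002))
    print(c,b)
    im=cv2.resize(I,None,fx=4,fy=4)
    P=np.c_[b[1]+.05*np.cos(t),b[2]+.05*np.sin(t),np.full(120,.042)]
    cv2.polylines(im,[np.round(proj(c,P)*4+2).astype(np.int32)],True,(0,0,255),1)
    u,v=(proj(c,[b[1],b[2],.042])[0]*4).astype(int);cv2.imwrite(f"pics/p_{c}.png",im[v-200:v+200,u-195:u+195])
a=[cv2.imread(f"pics/p_{c}.png") for c in("top","scene")]
cv2.imwrite("pics/pan2.png",np.hstack(a))
# board yaw+centre from grey mask edges is known; predict spots
yaw=.17;c0=np.array([.5436,.0175]);M=R.from_euler("z",yaw).as_matrix()[:2,:2]
for p in[(30,0),(30,-52),(30,52),(-25,0)]:print(p,(c0+M@np.array(p)/1e3).round(4))
go(.582,-.0278)
E
```

```text
top (np.float32(15.0), np.float64(0.518), np.float64(-0.32999999999999996))
scene (np.float32(15.0), np.float64(0.514), np.float64(-0.33599999999999997))
(30, 0) [0.5732 0.0226]
(30, -52) [ 0.582  -0.0287]
(30, 52) [0.5644 0.0738]
(-25, 0) [0.519  0.0133]
t 2.9 tcp [ 0.175  -0.6     0.3027] shift now mm [ 550.9 -435.4   -0. ] rot deg [ 0. -0. 26.] open 1.004
```

View pics/pan2.png

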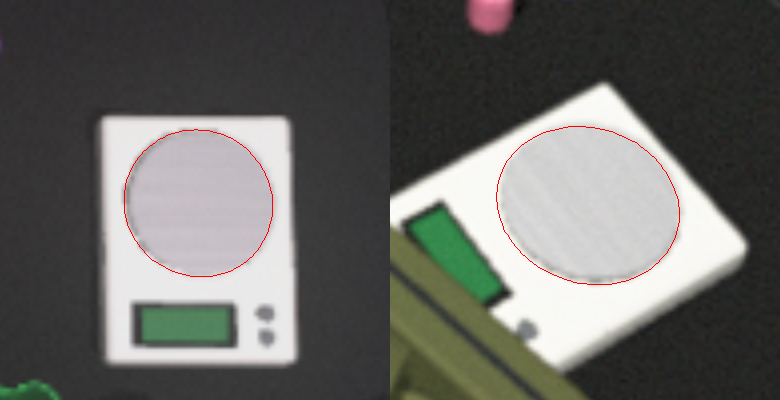

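Request:
play_rows --translation '[[0.0367,-0.029,0],[0.0367,-0.029,0],[0.0367,-0.029,0],[0.0367,-0.029,0],[0.0367,-0.029,0],[0.0367,-0.029,0],[0.0367,-0.029,0],[0.0367,-0.029,0],[0.0367,-0.029,0],[0.0367,-0.029,0],[0.0367,-0.029,0],[0.0367,-0.029,0],[0.0367,-0.029,0],[0.0367,-0.029,0],[0.0367,-0.029,0],[0,0,0],[0,0,0],[0,0,0]]' --delta_rot '[[0,0,0],[0,0,0],[0,0,0],[0,0,0],[0,0,0],[0,0,0],[0,0,0],[0,0,0],[0,0,0],[0,0,0],[0,0,0],[0,0,0],[0,0,0],[0,0,0],[0,0,0],[0,0,6.5],[0,0,0],[0,0,0]]' --grip '[1,1,1,1,1,1,1,1,1,1,1,1,1,1,1,1,1,1]' --squeeze 20

```text
clock: 5.15
tool_pos: [0.5814, -0.0291, 0.3027]
eef_rot: [0.996, 0.085, -0.0, 0.0]
contact_force: [0.2, -0.5, 0.1]
opening: 1.002
finger_force: 0.0
```

```bash
sed -i 's/"zx"/"ZX"/' h.py
python3 - <<'E'
from h import *
go(.5822,-.028,.178)
print(np.round(r.get_state()["q"],2))
E
```

```text
t 5.15 tcp [ 0.5814 -0.0291  0.3027] shift now mm [ 1.  -1.  79.7] rot deg [0.03 0.02 0.05] open 1.002
[ 0.02  0.63 -0.08  1.7   0.07  0.81 -1.5 ]
```

Request:
play_rows --translation '[[0.001,-0.001,0.02],[0,0,0.02],[0,0,0.02],[0,0,0.02],[0,0,0],[0,0,0],[0,0,0],[0,0,0],[0,0,0],[0,0,0],[0,0,0],[0,0,0]]' --delta_rot '[[0,0,0],[0,0,0],[0,0,0],[0,0,0],[0,0,0],[0,0,0],[0,0,0],[0,0,0],[0,0,0],[0,0,0],[0,0,0],[0,0,0]]' --grip '[1,1,1,1,1,-1,-1,-1,-1,-1,-1,-1]'

```text
clock: 6.65
tool_pos: [0.5825, -0.0272, 0.2227]
eef_rot: [0.996, 0.085, -0.0, 0.0]
contact_force: [0.2, -0.7, 0.5]
opening: 0.338
finger_force: 20.0
```

Run:
```python
from h import *
print(r.get_state()["finger_force"])
locate("cylinder",(.582,-.028)) 
yaw=-.043;c0=np.array([.5292,.3224]);M=R.from_euler("z",yaw).as_matrix()[:2,:2]
for p in[(85,0),(5,0),(-65,0)]:q=c0+M@np.array(p)/1e3;print(p,q.round(4));go(*q)
```

```text
19.98937128866146
cylinder scene [ 0.5822 -0.0278] IoU 0.65
cylinder top none
(85, 0) [0.6141 0.3187]
t 6.85 tcp [ 0.5825 -0.0272  0.2227] shift now mm [ 8.980e+01 -3.355e+02 -1.000e-01] rot deg [0.01 0.01 0.02] open 0.339
(5, 0) [0.5342 0.3222]
t 6.85 tcp [ 0.5825 -0.0272  0.2227] shift now mm [  11.6 -352.5   -0. ] rot deg [0.01 0.01 0.02] open 0.339
(-65, 0) [0.4643 0.3252]
t 6.85 tcp [ 0.5825 -0.0272  0.2227] shift now mm [ -56.8 -367.3   -0. ] rot deg [0.01 0.01 0.02] open 0.339
```

Request:
play_rows --translation '[[0,0,-0.01],[0,0,-0.03],[0,0,-0.04],[0,0,-0.04],[0,0,-0.04],[0.01,-0.0373,0],[0.01,-0.0373,0],[0.01,-0.0373,0],[0.01,-0.0373,0],[0.01,-0.0373,0],[0.01,-0.0373,0],[0.01,-0.0373,0],[0.01,-0.0373,0],[0.01,-0.0373,0],[0,0,0],[0,0,0]]' --delta_rot '[[0,0,0],[0,0,0],[0,0,0],[0,0,0],[0,0,0],[0,0,0],[0,0,0],[0,0,0],[0,0,0],[0,0,0],[0,0,0],[0,0,0],[0,0,0],[0,0,0],[0,0,0],[0,0,0]]' --grip '[-1,-1,-1,-1,-1,-1,-1,-1,-1,-1,-1,-1,-1,-1,-1,-1]'

```text
clock: 8.85
tool_pos: [0.6143, 0.3181, 0.3828]
eef_rot: [0.996, 0.085, -0.0, 0.001]
contact_force: [-0.6, 0.2, -0.8]
opening: 0.336
finger_force: 20.0
```

Run:
```python
from h import *
go(.614,.3187,.1737)
cv2.imwrite("pics/a1.png",r.snapshot("scene"))
```

```text
t 8.85 tcp [0.6143 0.3181 0.3828] shift now mm [ -0.2  -0.9 164.1] rot deg [ 0.08  0.01 -0.01] open 0.336
```

View pics/a1.png

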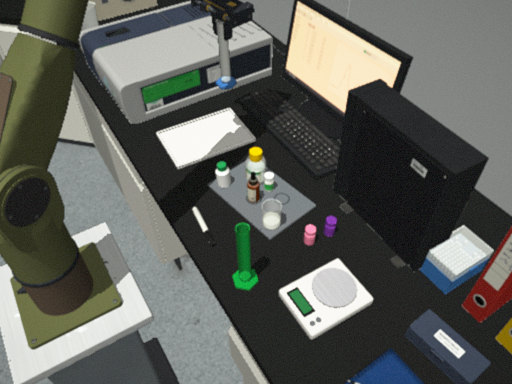

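The cylinder hangs upright over the far end of the tray, with its foot at (226,83). The others are undisturbed.

Request:
play_rows --translation '[[0,0,0.03],[0,0,0.04],[0,0,0.04],[0,0,0.03],[0,0,0.012],[0,0,0.006],[0,0,0.004],[0,0,0.002],[0,0,0]]' --delta_rot '[[0,0,0],[0,0,0],[0,0,0],[0,0,0],[0,0,0],[0,0,0],[0,0,0],[0,0,0],[0,0,0]]' --grip '[-1,-1,-1,-1,-1,-1,-1,-1,-1]'

```text
clock: 10.02
tool_pos: [0.6145, 0.3191, 0.2192]
eef_rot: [0.996, 0.085, 0.0, -0.0]
contact_force: [0.6, -0.2, -0.8]
opening: 0.342
finger_force: 20.0
```

Request:
play_rows --translation '[[0,0,0.0015],[0,0,0],[0,0,0],[0,0,0],[0,0,0],[0,0,-0.02],[0,0,-0.03],[0,0,-0.04],[0,0,-0.04],[-0.015,0.0388,0],[-0.015,0.0388,0],[-0.015,0.0388,0],[-0.015,0.0388,0],[-0.015,0.0388,0],[-0.015,0.0388,0],[0,0,0],[0,0,0]]' --delta_rot '[[0,0,0],[0,0,0],[0,0,0],[0,0,0],[0,0,0],[0,0,0],[0,0,0],[0,0,0],[0,0,0],[0,0,0],[0,0,0],[0,0,0],[0,0,0],[0,0,0],[0,0,0],[0,0,0],[0,0,0]]' --grip '[-1,-1,1,1,1,1,1,1,1,1,1,1,1,1,1,1,1]'

```text
clock: 12.15
tool_pos: [0.5652, 0.0751, 0.3474]
eef_rot: [0.996, 0.085, 0.0, -0.0]
contact_force: [0.7, 0.8, -0.4]
opening: 0.996
finger_force: 0.0
```

Run:
```python
from h import *
locate("bottle",(.5635,.0735),.01,("scene",))
locate("cylinder",(.614,.319),.005)
go(.5635,.0735,.01+.08)
im=r.snapshot("scene");u,v=proj("scene",[.582,-.028,.01])[0].astype(int)
a=cv2.resize(im[v-40:v+40,u-40:u+40],(400,400),interpolation=2)
u,v=proj("scene",[.614,.32,.1])[0].astype(int);u=max(u,40);v=max(v,40);b=cv2.resize(im[v-40:v+40,u-40:u+40],(400,400),interpolation=2)
cv2.drawMarker(a,tuple(int(k) for k in (proj("scene",[.5822,-.028,.01])[0]-proj("scene",[.582,-.028,.01])[0].astype(int)+40.5)*np.array(5)),(0,0,255),0,8)
cv2.imwrite("pics/a2.png",np.hstack([a,b]))
```

```text
bottle scene [0.5648 0.0723] IoU 0.75
cylinder scene none
cylinder top none
t 12.45 tcp [0.5651 0.0753 0.3471] shift now mm [ -1.9   1.6 212.1] rot deg [-0.02 -0.    0.11] open 1.001
```

View pics/a2.png

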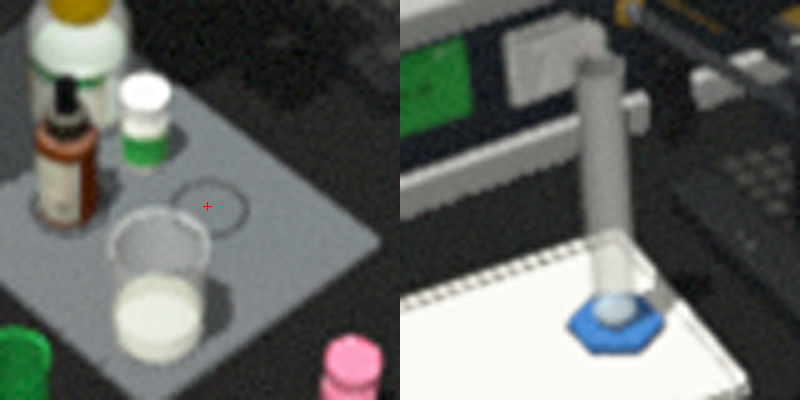

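Request:
play_rows --translation '[[-0.0018,0.0016,0.04],[0,0,0.05],[0,0,0.05],[0,0,0.04],[0,0,0.025],[0,0,0.01],[0,0,0],[0,0,0],[0,0,0],[0,0,0],[0,0,0]]' --delta_rot '[[0,0,0],[0,0,0],[0,0,0],[0,0,0],[0,0,0],[0,0,0],[0,0,0],[0,0,0],[0,0,0],[0,0,0],[0,0,0]]' --grip '[1,1,1,1,1,1,1,-1,-1,-1,-1]' --squeeze 25

```text
clock: 13.88
tool_pos: [0.5639, 0.0726, 0.1327]
eef_rot: [0.996, 0.085, 0.001, -0.0]
contact_force: [-0.7, 0.6, 4.1]
opening: 0.638
finger_force: 25.0
```

Request:
play_rows --translation '[[0,0,-0.01],[0,0,-0.03],[0,0,-0.045],[0,0,-0.045],[0.0019,-0.0359,0],[0.0019,-0.0359,0],[0.0019,-0.0359,0],[0.0019,-0.0359,0],[0.0019,-0.0359,0],[0.0019,-0.0359,0],[0.0019,-0.0359,0],[0,0,0],[0,0,0.03],[0,0,0.04],[0,0,0.035],[0,0,0.018],[0,0,0.006],[0,0,0.003],[0,0,0]]' --delta_rot '[[0,0,0],[0,0,0],[0,0,0],[0,0,0],[0,0,0],[0,0,0],[0,0,0],[0,0,0],[0,0,0],[0,0,0],[0,0,0],[0,0,0],[0,0,0],[0,0,0],[0,0,0],[0,0,0],[0,0,0],[0,0,0],[0,0,0]]' --grip '[-1,-1,-1,-1,-1,-1,-1,-1,-1,-1,-1,-1,-1,-1,-1,-1,-1,-1,-1]'

```text
clock: 16.25
tool_pos: [0.5346, 0.3226, 0.1311]
eef_rot: [0.996, 0.085, 0.001, -0.0]
contact_force: [0.2, 0.8, -0.8]
opening: 0.64
finger_force: 25.0
```

Request:
play_rows --translation '[[0,0,0.002],[0,0,0.001],[0,0,0]]' --delta_rot '[[0,0,0],[0,0,0],[0,0,0]]' --grip '[-1,-1,-1]'

```text
clock: 16.62
tool_pos: [0.5344, 0.3225, 0.1278]
eef_rot: [0.996, 0.085, 0.0, -0.0]
contact_force: [-1.3, 1.1, 3.1]
opening: 0.642
finger_force: 25.0
```

Run:
```python
from h import *
s=r.get_state();print(s["contact_force"],s["tool_pos"])
```

```text
[-1.28167926  1.07609759  3.07559436] [0.53435751 0.32254484 0.12777556]
```

Request:
play_rows --translation '[[0,0,0],[0,0,0],[0,0,0],[0,0,-0.02],[0,0,-0.03],[0,0,-0.04],[0,0,-0.04],[-0.0085,0.0379,0],[-0.0085,0.0379,0],[-0.0085,0.0379,0],[-0.0085,0.0379,0],[-0.0085,0.0379,0],[-0.0085,0.0379,0],[-0.0085,0.0379,0],[-0.0085,0.0379,0],[0,0,0],[0,0,0]]' --delta_rot '[[0,0,0],[0,0,0],[0,0,0],[0,0,0],[0,0,0],[0,0,0],[0,0,0],[0,0,0],[0,0,0],[0,0,0],[0,0,0],[0,0,0],[0,0,0],[0,0,0],[0,0,0],[0,0,0],[0,0,0]]' --grip '[1,1,1,1,1,1,1,1,1,1,1,1,1,1,1,1,1]'

```text
clock: 18.75
tool_pos: [0.5188, 0.0128, 0.2581]
eef_rot: [0.996, 0.085, 0.001, -0.0]
contact_force: [0.2, -0.5, -0.1]
opening: 0.999
finger_force: 0.0
```

Run:
```python
from h import *
locate("dropper",(.519,.0125),.01,("scene",))
locate("bottle",(.534,.322),.005,("scene",))
locate("vial",(.5735,.0225),.01,("scene",))
go(.519,.0125,.01+.062)
```

```text
dropper scene [0.5175 0.0099] IoU 0.88
bottle scene [0.5354 0.3211] IoU 0.92
vial scene [0.573  0.0212] IoU 0.93
t 19.05 tcp [0.5185 0.013  0.2573] shift now mm [  0.4   0.6 140.3] rot deg [-0.01 -0.01  0.11] open 0.997
```

Request:
play_rows --translation '[[0,0.001,0.03],[0,0,0.04],[0,0,0.04],[0,0,0.02],[0,0,0.01],[0,0,0],[0,0,0],[0,0,0],[0,0,0],[0,0,0],[0,0,0],[0,0,0]]' --delta_rot '[[0,0,0],[0,0,0],[0,0,0],[0,0,0],[0,0,0],[0,0,0],[0,0,0],[0,0,0],[0,0,0],[0,0,0],[0,0,0],[0,0,0]]' --grip '[1,1,1,1,1,1,-1,-1,-1,-1,-1,-1]' --squeeze 15

```text
clock: 20.55
tool_pos: [0.5186, 0.0111, 0.1172]
eef_rot: [0.996, 0.085, 0.0, -0.0]
contact_force: [-0.4, -0.5, -0.0]
opening: 0.361
finger_force: 15.0
```

Request:
play_rows --translation '[[0,0,-0.01],[0,0,-0.03],[0,0,-0.045],[0,0,-0.045],[0,-0.0354,0],[0,-0.0354,0],[0,-0.0354,0],[0,-0.0354,0],[0,-0.0354,0],[0,-0.0354,0],[0,-0.0354,0],[0,-0.0354,0],[0,-0.0354,0],[0,0,0],[0,0,0.03],[0,0,0.045],[0,0,0.04],[0,0,0.013],[0,0,0.004],[0,0,0.002]]' --delta_rot '[[0,0,0],[0,0,0],[0,0,0],[0,0,0],[0,0,0],[0,0,0],[0,0,0],[0,0,0],[0,0,0],[0,0,0],[0,0,0],[0,0,0],[0,0,0],[0,0,0],[0,0,0],[0,0,0],[0,0,0],[0,0,0],[0,0,0],[0,0,0]]' --grip '[-1,-1,-1,-1,-1,-1,-1,-1,-1,-1,-1,-1,-1,-1,-1,-1,-1,-1,-1,-1]'

```text
clock: 23.05
tool_pos: [0.4654, 0.3252, 0.1144]
eef_rot: [0.996, 0.085, 0.001, -0.0]
contact_force: [0.1, -0.3, -0.6]
opening: 0.356
finger_force: 15.0
```

Request:
play_rows --translation '[[0,0,0.001],[0,0,0]]' --delta_rot '[[0,0,0],[0,0,0]]' --grip '[-1,-1]'

```text
clock: 23.3
tool_pos: [0.4649, 0.3252, 0.1129]
eef_rot: [0.996, 0.085, 0.001, -0.0]
contact_force: [-0.3, -0.8, -1.3]
opening: 0.36
finger_force: 15.0
```

Request:
play_rows --translation '[[0,0,0.001],[0,0,0],[0,0,0],[0,0,0],[0,0,-0.02],[0,0,-0.03],[0,0,-0.035],[0,0,-0.035],[0.0062,0.0352,0],[0.0062,0.0352,0],[0.0062,0.0352,0],[0.0062,0.0352,0],[0.0062,0.0352,0],[0.0062,0.0352,0],[0.0062,0.0352,0],[0.0062,0.0352,0],[0.0062,0.0352,0],[0,0,0],[0,0,0]]' --delta_rot '[[0,0,0],[0,0,0],[0,0,0],[0,0,0],[0,0,0],[0,0,0],[0,0,0],[0,0,0],[0,0,0],[0,0,0],[0,0,0],[0,0,0],[0,0,0],[0,0,0],[0,0,0],[0,0,0],[0,0,0],[0,0,0],[0,0,0]]' --grip '[-1,1,1,1,1,1,1,1,1,1,1,1,1,1,1,1,1,1,1]'

```text
clock: 25.68
tool_pos: [0.5729, 0.0232, 0.2311]
eef_rot: [0.996, 0.085, -0.0, -0.0]
contact_force: [-0.0, -0.1, 0.2]
opening: 1.003
finger_force: 0.0
```

Run:
```python
from h import *
locate("dropper",(.4648,.3252),.005,("scene",))
locate("vial",(.5735,.0225),.01,("scene",))
go(.574,.0220,.01+.024)
cv2.imwrite("pics/a3.png",r.snapshot("scene"))
```

```text
dropper scene [0.4651 0.3242] IoU 0.88
vial scene [0.5717 0.0191] IoU 0.89
t 25.88 tcp [0.573  0.0238 0.2312] shift now mm [  0.7   2.  152.2] rot deg [-0.04  0.01  0.15] open 0.996
```

View pics/a3.png

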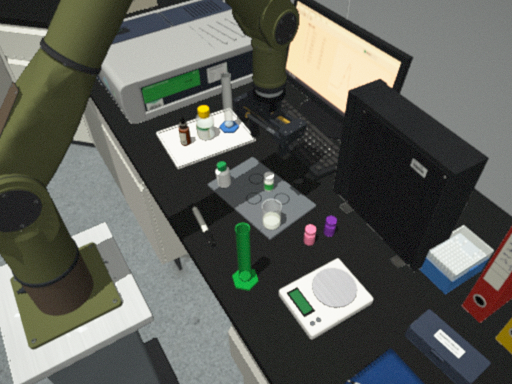

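The dropper (184,133), bottle (205,125) and cylinder (229,105) all stand on the tray, and the vial stands alone at (269,181).

Request:
play_rows --translation '[[0.0005,0.002,0.03],[0,0,0.04],[0,0,0.04],[0,0,0.025],[0,0,0.013],[0,0,0],[0,0,0],[0,0,0],[0,0,0],[0,0,0],[0,0,0],[0,0,0]]' --delta_rot '[[0,0,0],[0,0,0],[0,0,0],[0,0,0],[0,0,0],[0,0,0],[0,0,0],[0,0,0],[0,0,0],[0,0,0],[0,0,0],[0,0,0]]' --grip '[1,1,1,1,1,1,-1,-1,-1,-1,-1,-1]' --squeeze 10

```text
clock: 27.42
tool_pos: [0.5741, 0.0204, 0.0832]
eef_rot: [0.996, 0.085, 0.0, 0.0]
contact_force: [-0.3, -0.2, -0.4]
opening: 0.346
finger_force: 0.0
```

Run:
```python
from h import *
go(.5155,-.334)
```

```text
t 27.43 tcp [0.5741 0.0204 0.0832] shift now mm [-117.9  339.3    0. ] rot deg [ 0.   -0.    0.02] open 0.346
```

Request:
play_rows --translation '[[0,0,0],[0,0,0],[0,0,0],[0,0,0]]' --delta_rot '[[0,0,0],[0,0,0],[0,0,0],[0,0,0]]' --grip '[-1,-1,-1,-1]'

```text
clock: 27.92
tool_pos: [0.5741, 0.0204, 0.0832]
eef_rot: [0.996, 0.085, -0.0, 0.0]
contact_force: [0.5, -0.2, -1.2]
opening: 0.301
finger_force: 10.0
```

Request:
play_rows --translation '[[0,0,-0.01],[0,0,-0.03],[0,0,-0.05],[0,0,-0.05],[-0.0118,0.0339,0],[-0.0118,0.0339,0],[-0.0118,0.0339,0],[-0.0118,0.0339,0],[-0.0118,0.0339,0],[-0.0118,0.0339,0],[-0.0118,0.0339,0],[-0.0118,0.0339,0],[-0.0118,0.0339,0],[-0.0118,0.0339,0],[0,0,0],[0,0,0.03],[0,0,0.04],[0,0,0.015],[0,0,0]]' --delta_rot '[[0,0,0],[0,0,0],[0,0,0],[0,0,0],[0,0,0],[0,0,0],[0,0,0],[0,0,0],[0,0,0],[0,0,0],[0,0,0],[0,0,0],[0,0,0],[0,0,0],[0,0,0],[0,0,0],[0,0,0],[0,0,0],[0,0,0]]' --grip '[-1,-1,-1,-1,-1,-1,-1,-1,-1,-1,-1,-1,-1,-1,-1,-1,-1,-1,-1]'

```text
clock: 30.3
tool_pos: [0.5153, -0.3327, 0.1379]
eef_rot: [0.996, 0.086, -0.001, -0.001]
contact_force: [0.2, 0.4, 0.6]
opening: 0.296
finger_force: 10.0
```

Run:
```python
from h import *
go(.5155,-.334,.042+.0282)
a=r.snapshot("scene");b=r.snapshot("top")
u,v=proj("scene",[.515,-.334,.06])[0].astype(int);a=cv2.resize(a[v-55:v+55,u-55:u+55],(400,400),interpolation=2)
u,v=proj("top",[.515,-.334,.06])[0].astype(int);b=cv2.resize(b[v-55:v+55,u-55:u+55],(400,400),interpolation=2)
cv2.imwrite("pics/a4.png",np.hstack([a,b]))
```

```text
t 30.3 tcp [ 0.5153 -0.3327  0.1379] shift now mm [-0.   1.3 22.7] rot deg [-0.07  0.06  0.08] open 0.296
```

View pics/a4.png

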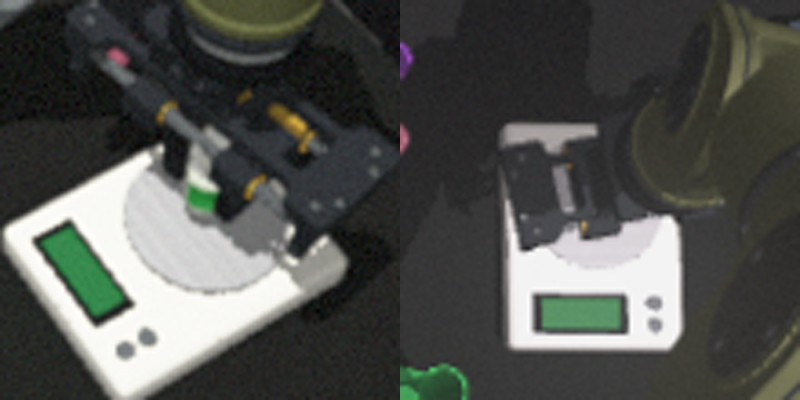

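The vial hangs upright over the pan, at (203,190) in the left crop.

Request:
play_rows --translation '[[0,0.001,0.012],[0,0,0.006],[0,0,0.003],[0,0,0.001],[0,0,0]]' --delta_rot '[[0,0,0],[0,0,0],[0,0,0],[0,0,0],[0,0,0]]' --grip '[-1,-1,-1,-1,-1]'

```text
clock: 31.02
tool_pos: [0.5155, -0.3348, 0.1163]
eef_rot: [0.996, 0.085, 0.0, 0.0]
contact_force: [0.4, 0.4, -0.8]
opening: 0.302
finger_force: 10.0
```

Request:
play_rows --translation '[[0,0,0.001],[0,0,0],[0,0,0],[0,0,0],[0,0,0],[0,0,-0.02],[0,0,-0.03],[0,0,-0.04],[0,0,-0.04],[0,-0.02,0],[0,-0.04,0],[0,-0.04,0]]' --delta_rot '[[0,0,0],[0,0,0],[0,0,0],[0,0,0],[0,0,0],[0,0,0],[0,0,0],[0,0,0],[0,0,0],[0,0,0],[0,0,0],[0,0,0]]' --grip '[-1,-1,1,1,1,1,1,1,1,1,1,1]'

```text
clock: 32.52
tool_pos: [0.4985, -0.2354, 0.2468]
eef_rot: [0.996, 0.085, 0.001, 0.0]
contact_force: [0.2, 1.1, 0.1]
opening: 0.999
finger_force: 0.0
```

Run:
```python
from h import *
go(.4649,.3248)
locate("vial",(.5155,-.335),.042)
print(np.round(r.get_state()["tool_pos"],3))
```

```text
t 32.52 tcp [ 0.4985 -0.2354  0.2468] shift now mm [ 6.150e+01 -5.578e+02 -5.000e-01] rot deg [ 0.06 -0.11 -0.02] open 0.999
vial scene [ 0.516  -0.3351] IoU 0.92
vial top none
[ 0.499 -0.236  0.247]
```

Request:
play_rows --translation '[[0.0041,-0.0372,0],[0.0041,-0.0372,0],[0.0041,-0.0372,0],[0.0041,-0.0372,0],[0.0041,-0.0372,0],[0.0041,-0.0372,0],[0.0041,-0.0372,0],[0.0041,-0.0372,0],[0.0041,-0.0372,0],[0.0041,-0.0372,0],[0.0041,-0.0372,0],[0.0041,-0.0372,0],[0.0041,-0.0372,0],[0.0041,-0.0372,0],[0.0041,-0.0372,0],[0,0,0],[0,0,0]]' --delta_rot '[[0,0,0],[0,0,0],[0,0,0],[0,0,0],[0,0,0],[0,0,0],[0,0,0],[0,0,0],[0,0,0],[0,0,0],[0,0,0],[0,0,0],[0,0,0],[0,0,0],[0,0,0],[0,0,0],[0,0,0]]' --grip '[1,1,1,1,1,1,1,1,1,1,1,1,1,1,1,1,1]' --squeeze 15

```text
clock: 34.85
tool_pos: [0.4657, 0.3226, 0.2454]
eef_rot: [0.996, 0.084, 0.0, 0.001]
contact_force: [0.4, -0.6, -0.4]
opening: 0.998
finger_force: 0.0
```

Run:
```python
from h import *
go(.4649,.3251,.0672)
locate("dropper",(.4648,.3252),.005,("scene",))
```

```text
t 34.85 tcp [0.4657 0.3226 0.2454] shift now mm [ -0.5  -2.8 133.2] rot deg [ 0.08 -0.04 -0.1 ] open 0.998
dropper scene [0.4647 0.3265] IoU 0.82
```

Request:
play_rows --translation '[[-0.0005,-0.003,0.03],[0,0,0.04],[0,0,0.04],[0,0,0.015],[0,0,0.008],[0,0,0],[0,0,0],[0,0,0],[0,0,0],[0,0,0],[0,0,0],[0,0,0]]' --delta_rot '[[0,0,0],[0,0,0],[0,0,0],[0,0,0],[0,0,0],[0,0,0],[0,0,0],[0,0,0],[0,0,0],[0,0,0],[0,0,0],[0,0,0]]' --grip '[1,1,1,1,1,1,-1,-1,-1,-1,-1,-1]'

```text
clock: 36.45
tool_pos: [0.4635, 0.327, 0.1122]
eef_rot: [0.996, 0.085, -0.0, 0.0]
contact_force: [0.5, 0.7, 0.2]
opening: 0.361
finger_force: 15.0
```

Run:
```python
from h import *
print(r.get_state()["finger_force"])
go(.5188,.0122)
```

```text
14.988479458261281
t 36.45 tcp [0.4635 0.327  0.1122] shift now mm [1.100e+00 3.196e+02 1.000e-01] rot deg [0.01 0.   0.02] open 0.361
```

Request:
play_rows --translation '[[0,0,-0.01],[0,0,-0.03],[0,0,-0.045],[0,0,-0.045],[0,0.0355,0],[0,0.0355,0],[0,0.0355,0],[0,0.0355,0],[0,0.0355,0],[0,0.0355,0],[0,0.0355,0],[0,0.0355,0],[0,0.0355,0],[0,0,0],[0,0,0.03],[0,0,0.045],[0,0,0.02],[0,0,0],[0,0,0]]' --delta_rot '[[0,0,0],[0,0,0],[0,0,0],[0,0,0],[0,0,0],[0,0,0],[0,0,0],[0,0,0],[0,0,0],[0,0,0],[0,0,0],[0,0,0],[0,0,0],[0,0,0],[0,0,0],[0,0,0],[0,0,0],[0,0,0],[0,0,0]]' --grip '[-1,-1,-1,-1,-1,-1,-1,-1,-1,-1,-1,-1,-1,-1,-1,-1,-1,-1,-1]'

```text
clock: 38.83
tool_pos: [0.5182, 0.0129, 0.1482]
eef_rot: [0.996, 0.086, 0.001, -0.0]
contact_force: [-0.8, -0.7, -0.5]
opening: 0.358
finger_force: 15.0
```

Run:
```python
from h import *
go(.5177,.0121,.0722)
```

```text
t 38.83 tcp [0.5182 0.0129 0.1482] shift now mm [-0.7  0.7 31. ] rot deg [-0.01 -0.09  0.07] open 0.358
```

Request:
play_rows --translation '[[-0.0005,0.0007,0.015],[0,0,0.009],[0,0,0.004],[0,0,0.002],[0,0,0],[0,0,0]]' --delta_rot '[[0,0,0],[0,0,0],[0,0,0],[0,0,0],[0,0,0],[0,0,0]]' --grip '[-1,-1,-1,-1,-1,-1]'

```text
clock: 39.58
tool_pos: [0.5174, 0.0114, 0.1173]
eef_rot: [0.996, 0.085, 0.0, 0.0]
contact_force: [0.4, 0.1, 0.5]
opening: 0.358
finger_force: 15.0
```

Run:
```python
from h import *
go(.5177,.0121,.0722);print(r.get_state()["contact_force"])
```

```text
t 39.58 tcp [0.5174 0.0114 0.1173] shift now mm [ 0.4 -0.6  0.1] rot deg [ 0.   -0.02  0.02] open 0.358
[0.35808015 0.09421915 0.48065015]
```

Request:
play_rows --translation '[[0,0,0],[0,0,0],[0,0,0],[0,0,-0.02],[0,0,-0.03],[0,0,-0.04],[0,0,-0.04],[0.0087,-0.038,0],[0.0087,-0.038,0],[0.0087,-0.038,0],[0.0087,-0.038,0],[0.0087,-0.038,0],[0.0087,-0.038,0],[0.0087,-0.038,0],[0.0087,-0.038,0],[0,0,0],[0,0,0]]' --delta_rot '[[0,0,0],[0,0,0],[0,0,0],[0,0,0],[0,0,0],[0,0,0],[0,0,0],[0,0,0],[0,0,0],[0,0,0],[0,0,0],[0,0,0],[0,0,0],[0,0,0],[0,0,0],[0,0,0],[0,0,0]]' --grip '[1,1,1,1,1,1,1,1,1,1,1,1,1,1,1,1,1]' --squeeze 25

```text
clock: 41.7
tool_pos: [0.5343, 0.3218, 0.2469]
eef_rot: [0.996, 0.085, -0.0, 0.001]
contact_force: [0.3, -0.1, -0.3]
opening: 1.002
finger_force: 0.0
```

Run:
```python
from h import *
go(.5344,.3225,.0828)
locate("dropper",(.5187,.012),.01)
```

```text
t 41.7 tcp [0.5343 0.3218 0.2469] shift now mm [  0.4  -0.9 119.1] rot deg [ 0.09  0.04 -0.  ] open 1.002
dropper scene [0.5203 0.011 ] IoU 0.79
dropper top [0.518  0.0116] IoU 0.82
```

Request:
play_rows --translation '[[0.0002,-0.0006,0.03],[0,0,0.04],[0,0,0.03],[0,0,0.013],[0,0,0.006],[0,0,0],[0,0,0],[0,0,0],[0,0,0],[0,0,0]]' --delta_rot '[[0,0,0],[0,0,0],[0,0,0],[0,0,0],[0,0,0],[0,0,0],[0,0,0],[0,0,0],[0,0,0],[0,0,0]]' --grip '[1,1,1,1,1,1,-1,-1,-1,-1]'

```text
clock: 43.15
tool_pos: [0.5347, 0.3234, 0.1285]
eef_rot: [0.996, 0.085, 0.0, -0.0]
contact_force: [-0.3, -0.2, 1.1]
opening: 0.64
finger_force: 25.0
```

Run:
```python
from h import *
print(r.get_state()["finger_force"])
go(.5639,.0733)
```

```text
24.99321880750358
t 43.15 tcp [0.5347 0.3234 0.1285] shift now mm [-13.6 251.5  -0. ] rot deg [ 0.   -0.03  0.02] open 0.64
```

Request:
play_rows --translation '[[0,0,-0.01],[0,0,-0.03],[0,0,-0.045],[0,0,-0.045],[-0.0019,0.0359,0],[-0.0019,0.0359,0],[-0.0019,0.0359,0],[-0.0019,0.0359,0],[-0.0019,0.0359,0],[-0.0019,0.0359,0],[-0.0019,0.0359,0],[0,0,0],[0,0,0.03],[0,0,0.045],[0,0,0.025],[0,0,0],[0,0,0]]' --delta_rot '[[0,0,0],[0,0,0],[0,0,0],[0,0,0],[0,0,0],[0,0,0],[0,0,0],[0,0,0],[0,0,0],[0,0,0],[0,0,0],[0,0,0],[0,0,0],[0,0,0],[0,0,0],[0,0,0],[0,0,0]]' --grip '[-1,-1,-1,-1,-1,-1,-1,-1,-1,-1,-1,-1,-1,-1,-1,-1,-1]'

```text
clock: 45.28
tool_pos: [0.5646, 0.0744, 0.1593]
eef_rot: [0.996, 0.085, 0.001, -0.0]
contact_force: [-0.5, -0.6, -1.7]
opening: 0.638
finger_force: 25.0
```

Run:
```python
from h import *
go(.5639,.0733,.0885)
```

```text
t 45.27 tcp [0.5646 0.0744 0.1593] shift now mm [-0.9  0.9 25.8] rot deg [-0.02 -0.11  0.06] open 0.638
```

Request:
play_rows --translation '[[-0.0006,0.0005,0.012],[0,0,0.007],[0,0,0.004],[0,0,0.002],[0,0,0],[0,0,0]]' --delta_rot '[[0,0,0],[0,0,0],[0,0,0],[0,0,0],[0,0,0],[0,0,0]]' --grip '[-1,-1,-1,-1,-1,-1]'

```text
clock: 46.02
tool_pos: [0.5634, 0.0728, 0.1335]
eef_rot: [0.996, 0.085, 0.0, 0.0]
contact_force: [-1.2, 0.6, 2.3]
opening: 0.64
finger_force: 25.0
```

Request:
play_rows --translation '[[0,0,0],[0,0,0],[0,0,0],[0,0,-0.02],[0,0,-0.03],[0,0,-0.04],[0,0,-0.045],[0,0,-0.045],[0,0,-0.035],[0,0,0],[0.0153,-0.039,0],[0.0153,-0.039,0],[0.0153,-0.039,0],[0.0153,-0.039,0],[0.0153,-0.039,0],[0.0153,-0.039,0],[0,0,0],[0,0,0]]' --delta_rot '[[0,0,0],[0,0,0],[0,0,0],[0,0,0],[0,0,0],[0,0,0],[0,0,0],[0,0,0],[0,0,0],[0,0,0],[0,0,0],[0,0,0],[0,0,0],[0,0,0],[0,0,0],[0,0,0],[0,0,0],[0,0,0]]' --grip '[1,1,1,1,1,1,1,1,1,1,1,1,1,1,1,1,1,1]' --squeeze 20

```text
clock: 48.28
tool_pos: [0.614, 0.318, 0.3467]
eef_rot: [0.996, 0.085, -0.001, 0.001]
contact_force: [0.6, -0.0, -0.4]
opening: 1.0
finger_force: 0.0
```

Run:
```python
from h import *
go(.6145,.3190,.173)
locate("bottle",(.5639,.073),.01)
```

```text
t 48.27 tcp [0.614  0.318  0.3467] shift now mm [  0.9  -1.2 128.7] rot deg [ 0.13  0.13 -0.01] open 1.0
bottle scene [0.5636 0.0717] IoU 0.8
bottle top [0.5625 0.0728] IoU 0.86
```

Request:
play_rows --translation '[[0.0005,-0.0008,0.03],[0,0,0.04],[0,0,0.035],[0,0,0.015],[0,0,0.0075],[0,0,0],[0,0,0],[0,0,0],[0,0,0],[0,0,0],[0,0,0],[0,0,0],[0,0,0]]' --delta_rot '[[0,0,0],[0,0,0],[0,0,0],[0,0,0],[0,0,0],[0,0,0],[0,0,0],[0,0,0],[0,0,0],[0,0,0],[0,0,0],[0,0,0],[0,0,0]]' --grip '[1,1,1,1,1,1,-1,-1,-1,-1,-1,-1,-1]'

```text
clock: 50.1
tool_pos: [0.6146, 0.3199, 0.2206]
eef_rot: [0.996, 0.085, -0.0, 0.0]
contact_force: [-0.0, -0.1, -0.4]
opening: 0.341
finger_force: 20.0
```

Run:
```python
from h import *
print(r.get_state()["finger_force"])
go(.5823,-.0277)
```

```text
19.954972960234727
t 50.1 tcp [0.6146 0.3199 0.2206] shift now mm [-9.080e+01  3.371e+02  1.000e-01] rot deg [0.01 0.   0.02] open 0.341
```

Request:
play_rows --translation '[[0,0,-0.01],[0,0,-0.03],[0,0,-0.04],[0,0,-0.04],[0,0,-0.04],[-0.0101,0.0374,0],[-0.0101,0.0374,0],[-0.0101,0.0374,0],[-0.0101,0.0374,0],[-0.0101,0.0374,0],[-0.0101,0.0374,0],[-0.0101,0.0374,0],[-0.0101,0.0374,0],[-0.0101,0.0374,0],[0,0,0],[0,0,0],[0,0,0.03],[0,0,0.04],[0,0,0.03],[0,0,0]]' --delta_rot '[[0,0,0],[0,0,0],[0,0,0],[0,0,0],[0,0,0],[0,0,0],[0,0,0],[0,0,0],[0,0,0],[0,0,0],[0,0,0],[0,0,0],[0,0,0],[0,0,0],[0,0,0],[0,0,0],[0,0,0],[0,0,0],[0,0,0],[0,0,0]]' --grip '[-1,-1,-1,-1,-1,-1,-1,-1,-1,-1,-1,-1,-1,-1,-1,-1,-1,-1,-1,-1]'

```text
clock: 52.6
tool_pos: [0.581, -0.0252, 0.279]
eef_rot: [0.996, 0.087, -0.002, -0.001]
contact_force: [-0.3, -0.3, -0.3]
opening: 0.343
finger_force: 20.0
```

Run:
```python
from h import *
go(.5823,-.0277,.1806)
```

```text
t 52.6 tcp [ 0.581  -0.0252  0.279 ] shift now mm [ 1.1  2.8 53.4] rot deg [-0.1   0.26  0.19] open 0.343
```

Request:
play_rows --translation '[[0.0005,0.001,0.015],[0,0,0.015],[0,0,0],[0,0,0]]' --delta_rot '[[0,0,0],[0,0,0],[0,0,0],[0,0,0]]' --grip '[-1,-1,-1,-1]'

```text
clock: 53.1
tool_pos: [0.583, -0.0281, 0.251]
eef_rot: [0.996, 0.085, 0.0, 0.0]
contact_force: [0.0, 0.4, -1.9]
opening: 0.336
finger_force: 20.0
```

Run:
```python
from h import *
go(.5823,-.0277,.1806)
```

```text
t 53.1 tcp [ 0.583  -0.0281  0.251 ] shift now mm [-0.7 -0.5 25.4] rot deg [ 0.01 -0.04  0.02] open 0.336
```

Request:
play_rows --translation '[[-0.0005,-0.0005,0.012],[0,0,0.007],[0,0,0.004],[0,0,0.002],[0,0,0],[0,0,0]]' --delta_rot '[[0,0,0],[0,0,0],[0,0,0],[0,0,0],[0,0,0],[0,0,0]]' --grip '[-1,-1,-1,-1,-1,-1]'

```text
clock: 53.85
tool_pos: [0.5823, -0.0277, 0.2258]
eef_rot: [0.996, 0.085, 0.0, 0.0]
contact_force: [-0.0, -0.2, 0.1]
opening: 0.338
finger_force: 20.0
```

Releasing the cylinder, rising and backing off toward the start side so the cameras have a clear view.

Request:
play_rows --translation '[[0,0,0],[0,0,0],[0,0,0],[0,0,0],[0,0,-0.02],[0,0,-0.03],[0,0,-0.04],[0,0,-0.04],[0,0,-0.03],[0,-0.03,0],[0,-0.04,0],[0,-0.04,0],[0,-0.04,0],[0,-0.04,0],[0,-0.04,0],[0,0,0],[0,0,0]]' --delta_rot '[[0,0,0],[0,0,0],[0,0,0],[0,0,0],[0,0,0],[0,0,0],[0,0,0],[0,0,0],[0,0,0],[0,0,0],[0,0,0],[0,0,0],[0,0,0],[0,0,0],[0,0,0],[0,0,0],[0,0,0]]' --grip '[-1,1,1,1,1,1,1,1,1,1,1,1,1,1,1,1,1]'

```text
clock: 55.98
tool_pos: [0.5433, 0.1982, 0.3856]
eef_rot: [0.996, 0.085, -0.0, 0.001]
contact_force: [0.1, -0.6, -0.9]
opening: 1.0
finger_force: 0.0
```

Run:
```python
from h import *
for n,x,z in[("cylinder",(.582,-.028),.01),("bottle",(.5637,.0735),.01),("dropper",(.5187,.012),.01),("vial",(.5155,-.335),.042),("beaker",(.514,-.085),.01),("buffer",(.4765,.104),.01)]: locate(n,x,z)
cv2.imwrite("pics/end.png",cv2.resize(r.snapshot("scene"),(800,600)))
```

```text
cylinder scene [ 0.5816 -0.0295] IoU 0.82
cylinder top [ 0.5832 -0.028 ] IoU 0.91
bottle scene [0.5648 0.0723] IoU 0.78
bottle top [0.5639 0.0735] IoU 0.94
dropper scene [0.5191 0.0097] IoU 0.87
dropper top [0.5193 0.0102] IoU 0.73
vial scene [ 0.5154 -0.3347] IoU 0.92
vial top [ 0.5167 -0.3331] IoU 0.73
beaker scene [ 0.5128 -0.0864] IoU 0.91
beaker top [ 0.5144 -0.0859] IoU 0.9
buffer scene [0.4779 0.108 ] IoU 0.79
buffer top [0.4779 0.1072] IoU 0.92
```

View pics/end.png

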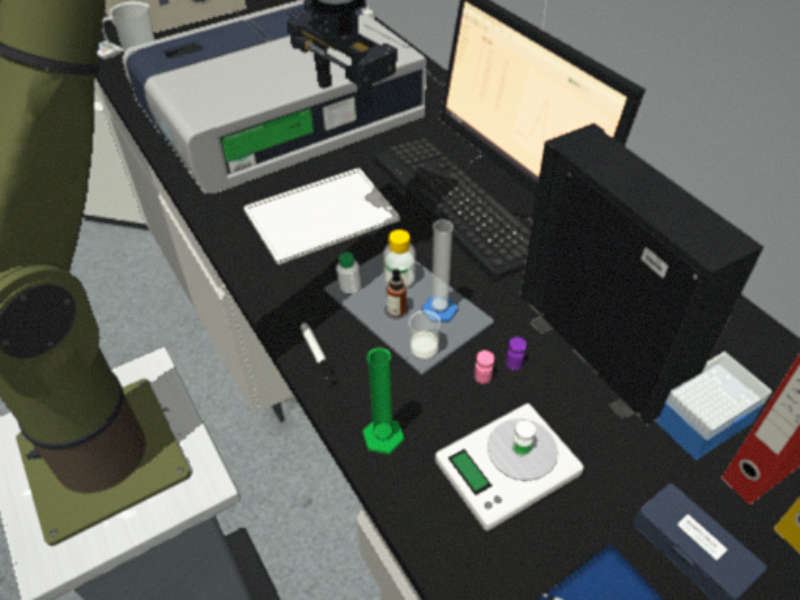

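Everything stands: the vial at mid-pan (523,437), and the cylinder, bottle and dropper on their places. I'll compare their spots directly with the first pictures.

Run:
```python
from h import *
for c in("scene","top"):
    A=cv2.imread(f"pics/{c}0.png");B=r.snapshot(c)
    for n,(x,y),h in[("cylinder",(.582,-.028),.004),("bottle",(.5637,.0735),.098),("dropper",(.5187,.012),.05),("buffer",(.4765,.105),.06),("beaker",(.514,-.085),.03)]:
        u,v=proj(c,[x,y,.01+h])[0].astype(int);w=9
        a=cv2.resize(A[v-w:v+w,u-w:u+w],None,fx=8,fy=8,interpolation=2);b=cv2.resize(B[v-w-5:v+w+5,u-w-5:u+w+5],None,fx=8,fy=8,interpolation=2)
        m=cv2.matchTemplate(b,a,cv2.TM_CCOEFF_NORMED);_,s,_,l=cv2.minMaxLoc(m);d=(np.array(l)-40)/8
        k=ray(c,np.array([u,v])+d,.01+h)-ray(c,(u,v),.01+h);print(c,n,round(s,2),"moved mm",np.round(k[:2]*1e3,1))
```

```text
scene cylinder 0.95 moved mm [-0.3 -0.4]
scene bottle 0.99 moved mm [-0.8 -0.7]
scene dropper 0.99 moved mm [ 0.4 -1.3]
scene buffer 0.97 moved mm [-0.2 -1. ]
scene beaker 1.0 moved mm [0. 0.]
top cylinder 0.98 moved mm [-0.  -0.7]
top bottle 0.99 moved mm [-1.  -0.6]
top dropper 0.95 moved mm [ 0.3 -0.7]
top buffer 0.84 moved mm [0. 0.]
top beaker 1.0 moved mm [0. 0.]
```

All three are within about 1.5 mm of where they started, so I'm handing in.

```bash
python3 -c "
from plant import r
print(r.finish_job())"
```

```text
the job is handed in; nothing more can be done
None
```

The job is handed in at about 57 s: the vial stands mid-pan, the cylinder, bottle and dropper are back within about 1.5 mm of their starting spots, and the beaker and buffer bottle show no movement beyond measurement noise.

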